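Lay the control unit on its back and tighten its connector cap

ROBOT

A 6-joint arm with a two-finger parallel gripper is mounted at the origin on the work surface. World frame = base frame: x ahead of the robot, y to its left, z up, the work surface at z = 0. Lengths are in m, angles in rad, forces in N, time in s.
With the tool pointing down it reaches from about 0.35 to 0.975 m from the base axis. Payload 4.9 kg.
Tool frame: the origin (TCP) lies at the very end of the fingers, on their centre line; the grasp point (between the pads) lies 19 mm behind it (ctrl.grip_point_offset is the distance from the TCP to the grasp point, in m); z points along the fingers, y is the line along which they close (so a half turn about z gives the same grasp; the last joint's range is limited). The gripper opens to 85 mm and grips with 20 to 120 N. Pads are 22 mm wide; open, the fingers measure 114 mm over their backs; the gripper's body (76 mm by 85 mm) begins 54 mm behind the grasp point. The pads swing forward as they close: fully open they stand 13 mm farther back than shut.
Start: joints at [-1.301, 0.053, 1.613, -0, 1.476, -0.119], TCP at [0.237, -0.578, 0.231] pointing down, gripper open.
Joint ranges: [-3.01, 3.01], [-1.01, 2.22], [0.06, 2.58], [-1.02, 4.17], [0.09, 2.62], [-3.14, 3.14]. Speed limits (rad/s): [2.57, 2.57, 3.14, 3.14, 3.14, 3.14].

INTERFACE

Orientations are given as a rotation vector (axis times angle).
In Python, from station import ctrl gives the robot as it stands.
- The arm moves only by the tool send_rows, never from a script. Its argument "rows" is a list of rows, each a list of 3 entries, a list of its own where there are three numbers: the finger opening in cm, from 0 to 8.54, then the shift along the tool's x, y, z in cm, then the turn about the tool's z in degrees. A call has 1 to 10 rows; each row shifts and turns the commanded pose from where the row before left it, along the tool's axes as they then stand; what a row does not reach is not made up. A row lasts 1/8 s, in which the tool goes at most 62.5 mm and 10.7 degrees, less where a joint would pass 70% of its speed; a pose out of reach is approached as far as the arm can. A call with a gripper value outside its range is refused whole. The fingers move at their own pace and stop on an object; "newtons" is the grip in N (left out, the last holds). Time passes only in rows, so rows that do not move let the fingers close. It gives the time, the measured TCP pose, the force, the opening and the grip force at its end, in the units of the state.
- ctrl.get_obs(): the state, without advancing time (a new reading comes with each control period).
- ctrl.get_image(name): name is "scene" or "side" or "wrist"; returns a dict with "frame" (384x512x3 uint8, red, green, blue), "range_z" (384x512 float32, m along the optical axis (not along the pixel's ray), 0 where there is no reading), "fx", "fy", "cx", "cy" (pixels), "cam_to_world" (4x4, takes a point from camera to world coordinates). Camera axes: x right, y down, z forward; pixel columns grow to the right and rows downward; lengths in m; the calibration is good to about 2 mm. A picture is of the moment at which its call begins.
- ctrl.finish_job(): hands the job in; it is judged then, once.
The state is a dict: "t": time; "q": joint angles; "dq": joint speeds; "effort": joint torques, N m; "tool_pos": TCP position; "tool_rot": TCP orientation; "contact_force": force on the tool from outside, world axes, zero at the start; "wrist_torque": the same for the moment, N m; "opening": finger opening in m; "grip_force": force on a finger pad.
Only numpy, scipy, OpenCV 4.12 (cv2) and the standard library are available. Lean on these libraries where they do the work, as an engineer would, in place of code of your own. Each camera call takes 0.05 s, during which the arm holds its last target. There are 200 camera calls.

TASK

Slide the upright orange control unit along the bench, towards the robot's left, until its foot butts squarely against the yellow edge of the black service pad, and pause there a moment; then push its top so that it tips over that edge onto its back between the pad's two rails, panel up. Finally screw the black knurled cap on its panel clockwise until it stops tight, and let go, leaving the unit lying flat and square on the pad, with the other things on the bench where they are.

Things in the scene. Friction and masses are not known exactly. Their poses are not given: they have to be found in the camera images.
- pad: service pad fixed to the bench: flat, grippy black rubber slab 220 x 200 x 12 mm (its x, y, z); its edge on the robot's right is yellow. Origin at the centre of its underside. +x points to the robot's left (world +y, give or take 0.35 rad); the unit is tipped towards +x. Two aluminium rails along x (from x = -60 to +110 mm), 142 mm apart inside, 12 mm wide, stand 10 mm above the slab.
- pad_edge (a point): middle of the pad's yellow top edge, the stop: 110 mm from the pad's origin towards the pad's -x, 12 mm above the bench. Axes as the pad's.
- unit: loose orange control unit, a box 80 mm deep (its x) x 110 mm wide (its y) x 160 mm tall (its z), 0.7 to 1 kg, centre of mass near its middle. Origin at the centre of its underside, z up while it stands. Its white panel with the cap is the -x face, away from the pad. Lying on its back, panel up, on the pad, its x axis points straight down and its panel is 92 mm above the bench.
- unit_center (a point): centre of the unit's box, 80 mm above its underside; axes as the unit's. Pushed higher than about 55 mm above the bench the unit tends to tip before it slides; below 40 mm it slides.
- unit_foot (a point): middle of the unit's lower edge next to the pad (40 mm from its origin along the unit's +x, at its underside), the edge that butts the pad; axes as the unit's. It starts 20 to 45 mm short of the pad's yellow edge and up to 0.15 rad askew to it.
- cap_center (a point): centre of the black knurled cap, 36 mm in diameter and 28 mm long, on a steel collar 8 mm long, 30 mm in diameter. It sits on the panel, on the unit's middle line, 45 mm above the unit's underside; its end stands 36 mm out from the panel, this point 22 mm out. Its axis is the unit's x; it turns with the cap.
- cap (a joint): how far the cap has been screwed down, rad. Grows clockwise as seen facing the panel; starts between 0 and 1.2; stops hard, tight, at 2.6, when the white line on its end points to the red mark on the panel. Turning takes about 0.05 N m and it does not move along its axis. Forced on past its stop it swings the loose unit round or slips in the fingers.
- driver: screwdriver lying on the bench beyond the pad's far (left) end; leave alone
- sparecap: spare black cap, 36 mm diameter, 24 mm tall, standing on the bench beyond the pad as seen from the robot; leave alone
- wrench: wrench lying on the bench beyond the pad as seen from the robot; leave alone
- spray: spray can, 52 mm diameter, 160 mm tall, standing at the left; leave alone
- mug: white mug at the right; leave alone
- meter: yellow multimeter, 150 x 75 x 35 mm, lying on the bench at the right; leave alone
There are look-alikes about, which are no part of the job. Several things have the shape of the unit; the one meant has the colours described above.

How it is judged:
By the outcome, as a careful person would: the job done as asked, in the order asked, and still so for the second after the job is handed in, with the robot touching nothing.
It also fails if it takes over 69 s, if anything falls off the work surface, if the arm or the gripper's body presses on something with over 40 N, if the wrist force passes 120 N, or if a joint passes its speed limit or range.

## Working session

There is one attempt and no reset: what is moved stays moved. The work goes in short steps, Python scripts to look and compute and a tool call to move; the robot and the scene stay as the last step left them, time stands still between calls to the robot, and variables do not carry over. Pictures are saved under pics/ and viewed, at most 10 in all, crops included, and the job is handed in when it is done.

Besides the shell and the picture viewer there is one more tool, called after "Call:" by a JSON object that holds its "method" and its "body", one argument or row to a line. send_rows: Moves the arm, as the interface text tells. Its arguments: {"type":"object","properties":{"rows":{"type":"array","items":{"type":"array"}},"newtons":{"type":"number"}},"required":["rows"]}

```bash
mkdir -p pics; ls
cat > h.py <<'E'
import numpy as np, cv2, pickle
from station import ctrl
def grab(n,save=None):
    im=ctrl.get_image(n)
    pickle.dump(im,open(f'pics/{n}.pkl','wb'))
    if save: cv2.imwrite(f'pics/{save}.png',im['frame'][:,:,::-1])
    return im
def cloud(im):
    z=im['range_z'];v,u=np.indices(z.shape)
    p=np.stack([(u-im['cx'])/im['fx']*z,(v-im['cy'])/im['fy']*z,z],-1)
    T=im['cam_to_world'];return p@T[:3,:3].T+T[:3,3]
def ray(im,u,v,h):
    T=im['cam_to_world'];d=T[:3,:3]@np.array([(u-im['cx'])/im['fx'],(v-im['cy'])/im['fy'],1]);o=T[:3,3]
    return o+d*(h-o[2])/d[2]
E
python3 - <<'E'
from h import *
a=grab('scene')['frame'];b=grab('side')['frame']
cv2.imwrite('pics/a.png',cv2.resize(np.vstack([a,b]),(448*1,672*1))[:600,:,::-1]) if 0 else cv2.imwrite('pics/a.png',np.hstack([cv2.resize(x,(400,300)) for x in(a,b)])[:,:,::-1])
cv2.imwrite('pics/scene.png',a[:,:,::-1])
for n in('scene','side'):
    im=pickle.load(open(f'pics/{n}.pkl','rb'));print(n,im['cam_to_world'].round(3).tolist(),im['fx'])
print(ctrl.get_obs())
E
```

```text
pics
scene [[0.587, 0.535, -0.608, 1.557], [0.81, -0.391, 0.438, -0.709], [-0.004, -0.749, -0.662, 1.13], [0.0, 0.0, 0.0, 1.0]] 494.76855093617405
side [[-0.996, -0.063, 0.057, 0.537], [-0.084, 0.646, -0.758, 0.79], [0.011, -0.76, -0.649, 0.756], [0.0, 0.0, 0.0, 1.0]] 380.6054428727826
{'t': 0.1, 'q': array([-1.30100078e+00,  5.32983172e-02,  1.61415508e+00, -3.10527668e-06,
        1.47597199e+00, -1.19012125e-01]), 'dq': array([ 0.00059785, -0.0009887 , -0.00302677, -0.00109772,  0.00046673,
        0.00197763]), 'effort': array([ 8.13627412e-04, -3.94908285e+01, -3.71359742e+01, -1.33324838e-04,
        3.93962415e-03, -1.52285668e-05]), 'tool_pos': array([ 0.2367719 , -0.57781528,  0.23018227]), 'tool_rot': array([-3.08062154e+00, -6.06545461e-01,  2.21548217e-04]), 'contact_force': array([-0.28834839, -1.1458009 ,  0.09823169]), 'wrist_torque': array([0.04189786, 0.03334643, 0.01105685]), 'grip_force': 0.0, 'opening': 0.08535607107785424}
```

View pics/a.png

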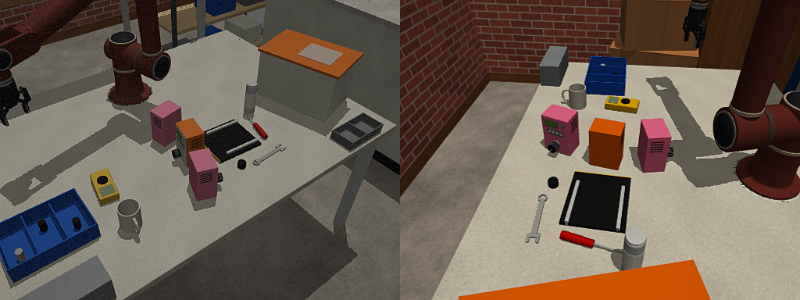

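View pics/scene.png

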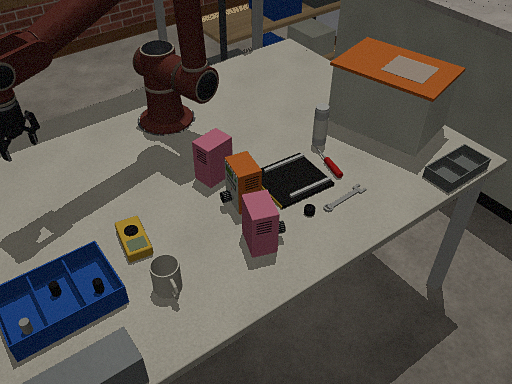

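Candidates: orange unit at scene (243,180), which has the white panel, cap and vents next to the pad. Pink look-alikes are at (212,157) and (260,222), and the orange box lid at (398,65) is too big. I choose (243,180). Spare caps at (309,210) and in the blue bin aren't the panel cap.

Run:
```python
from h import *
for n in('scene','side'):
    im=pickle.load(open(f'pics/{n}.pkl','rb'));f=im['frame'];P=cloud(im);hsv=cv2.cvtColor(f,cv2.COLOR_RGB2HSV)
    near=(P[...,0]>.2)&(P[...,0]<1)&(abs(P[...,1])<.5)&(im['range_z']>0)
    O=(hsv[...,0]>5)&(hsv[...,0]<18)&(hsv[...,1]>150)&near
    top=O&(abs(P[...,2]-.16)<.006)
    q=P[top][:,:2].astype(np.float32);r=cv2.minAreaRect(q);print(n,'unit top',len(q),r,P[top][:,2].mean(),cv2.boxPoints(r).round(3).tolist())
    # pad
    D=near&(hsv[...,2]<60)&(P[...,2]>.004)&(P[...,2]<.018)
    k,l,s,c=cv2.connectedComponentsWithStats(D.astype(np.uint8));i=1+s[1:,4].argmax();q=P[l==i][:,:2].astype(np.float32)
    r=cv2.minAreaRect(q);print('pad',s[i],r,cv2.boxPoints(r).round(3).tolist(),P[l==i][:,2].mean())
    Y=near&(hsv[...,0]>18)&(hsv[...,0]<35)&(hsv[...,1]>120)&(P[...,2]<.02)
    q=P[Y];print('yellow',len(q),q.min(0),q.max(0)) if len(q) else 0
    if len(q)>5: print(cv2.fitLine(q[:,:2].astype(np.float32),cv2.DIST_HUBER,0,.01,.01).ravel())
    # pink tops
    K=near&((hsv[...,0]>150))&(hsv[...,1]>60)&(abs(P[...,2]-.16)<.02)
    k,l,s,c=cv2.connectedComponentsWithStats(K.astype(np.uint8))
    for i in range(1,k):
        if s[i,4]>80:
            r=cv2.minAreaRect(P[l==i][:,:2].astype(np.float32));print('pink',s[i],cv2.boxPoints(r).round(3).tolist(),np.median(P[l==i][:,2]))
a=pickle.load(open('pics/scene.pkl','rb'))['frame'][130:260,185:345];b=pickle.load(open('pics/side.pkl','rb'))['frame'][120:300,160:360]
cv2.imwrite('pics/c.png',np.hstack([cv2.resize(a,(400,325),interpolation=2),cv2.resize(b,(361,325),interpolation=2)])[:,:,::-1])
```

```text
scene unit top 576 ((0.5775737762451172, -0.031728945672512054), (0.07918516546487808, 0.11498740315437317), 80.98065948486328) 0.15952002707324991 [[0.5149999856948853, -0.06199999898672104], [0.628000020980835, -0.07999999821186066], [0.640999972820282, -0.0020000000949949026], [0.5270000100135803, 0.01600000075995922]]
pad [ 261  156   73   52 1943] ((0.5919531583786011, 0.1648310422897339), (0.2192455679178238, 0.20572219789028168), 87.29387664794922) [[0.48399999737739563, 0.05999999865889549], [0.6899999976158142, 0.05000000074505806], [0.699999988079071, 0.26899999380111694], [0.49399998784065247, 0.27900001406669617]] 0.01121828124607998
yellow 212 [ 5.00227811e-01 -4.51123367e-01 -3.47220028e-04] [0.77004748 0.27257649 0.01998093]
[ 0.06733702  0.9977303   0.6083164  -0.32395482]
pink [192 128  40  28 650] [[0.35600000619888306, 0.008999999612569809], [0.38499999046325684, -0.10700000077486038], [0.47200000286102295, -0.0860000029206276], [0.4440000057220459, 0.029999999329447746]] 0.1582423500629367
pink [242 190  37  35 904] [[0.6850000023841858, -0.11500000208616257], [0.
[... 678 characters left out ...]
074505806], [0.699999988079071, 0.27000001072883606], [0.5019999742507935, 0.2840000092983246]] 0.01131474307734453
yellow 287 [ 0.46282238 -0.49646879 -0.00327529] [0.69279489 0.27749883 0.01991445]
[ 0.10031389  0.99495584  0.5544123  -0.21076459]
pink [181 134  47  28 839] [[0.6869999766349792, -0.11299999803304672], [0.7929999828338623, -0.15000000596046448], [0.8209999799728394, -0.07000000029802322], [0.7149999737739563, -0.032999999821186066]] 0.15882507177543959
pink [308 151  40  32 951] [[0.36399999260902405, 0.014000000432133675], [0.3869999945163727, -0.09799999743700027], [0.4650000035762787, -0.08299999684095383], [0.44200000166893005, 0.029999999329447746]] 0.15875159140722028
```

View pics/c.png

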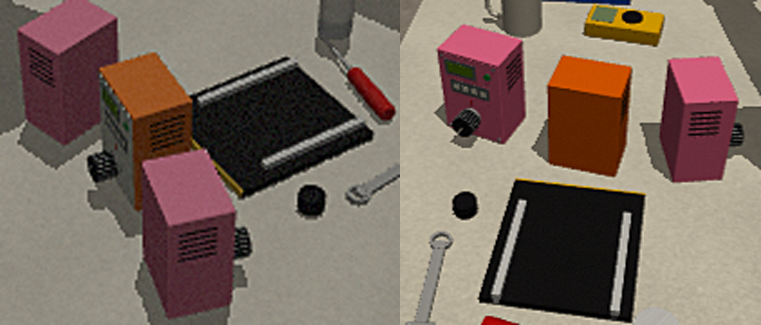

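The crop shows the orange unit with its panel and cap facing away from the pad, and no other candidate matches. Plan:
- Grip the unit across its 80 mm depth from above, slide and square it against the edge, then pause.
- Tip it with the fingers opened wide, then screw the cap from above.

First I go above it for a close look.

Call:
{"method": "send_rows", "body": {
  "rows": [
    [8.54,[3.74,-2.71,-0.5],0],
    [8.54,[3.74,-2.71,-0.5],0],
    [8.54,[3.74,-2.71,-0.5],0],
    [8.54,[3.74,-2.71,-0.5],0],
    [8.54,[3.74,-2.71,-0.5],0],
    [8.54,[3.74,-2.71,-0.5],0],
    [8.54,[3.74,-2.71,-0.5],0],
    [8.54,[3.74,-2.71,-0.5],0],
    [8.54,[3.74,-2.71,-0.5],0],
    [8.54,[3.74,-2.71,-0.5],0]
  ]
}}

```text
t: 1.35
tool_pos: [0.4807, -0.1843, 0.281]
tool_rot: [-3.082, -0.607, 0.001]
contact_force: [0.5, -0.6, -0.4]
opening: 0.0855
grip_force: 0.0
```

Call:
{"method": "send_rows", "body": {
  "rows": [
    [8.54,[3.74,-2.71,-0.5],0],
    [8.54,[3.74,-2.71,-0.5],0],
    [8.54,[3.74,-2.71,-0.5],0],
    [8.54,[3.74,-2.71,-0.5],0],
    [8.54,[0,0,0],8.1],
    [8.54,[0,0,0],8.1],
    [8.54,[0,0,0],8.1],
    [8.54,[0,0,0],8.1],
    [8.54,[0,0,0],0]
  ]
}}

```text
t: 2.48
tool_pos: [0.5774, -0.0287, 0.3007]
tool_rot: [-3.13, 0.275, 0.002]
contact_force: [-0.1, 0.8, 0.3]
opening: 0.085
grip_force: 0.0
```

```bash
cat >> h.py <<'E'
from scipy.spatial.transform import Rotation as R
def pose():
    o=ctrl.get_obs();M=R.from_rotvec(o['tool_rot']).as_matrix();return o,np.array(o['tool_pos']),M
def rect(q): 
    r=cv2.minAreaRect(q.astype(np.float32));return np.array(r[0]).round(4),np.array(r[1]).round(4),round(r[2],2)
E
python3 - <<'E'
from h import *
im=grab('wrist','w1');o,p,M=pose();print(p,M.round(3).tolist(),o['q'].round(2));print(im['cam_to_world'].round(3).tolist())
f=im['frame'];P=cloud(im);hsv=cv2.cvtColor(f,cv2.COLOR_RGB2HSV)
O=(hsv[...,0]>5)&(hsv[...,0]<18)&(hsv[...,1]>150)&(abs(P[...,2]-.16)<.008)
print(O.sum(),rect(P[O][:,:2]),P[O][:,2].mean())
B=(P[...,2]>.005)&(P[...,2]<.02)&(hsv[...,2]<70);print(B.sum())
Y=(hsv[...,0]>18)&(hsv[...,0]<35)&(hsv[...,1]>120)&(abs(P[...,2]-.012)<.01);print(Y.sum(), cv2.fitLine(P[Y][:,:2].astype(np.float32),cv2.DIST_HUBER,0,.01,.01).ravel() if Y.sum()>5 else '')
E
```

```text
[ 0.57740441 -0.02870117  0.30076977] [[0.985, -0.173, -0.001], [-0.173, -0.985, 0.0], [-0.001, -0.0, -1.0]] [-0.18 -0.09  1.64  0.    1.59  1.57]
[[-0.175, -0.946, -0.271, 0.646], [-0.985, 0.168, 0.049, -0.041], [-0.001, 0.276, -0.961, 0.442], [0.0, 0.0, 0.0, 1.0]]
8975 (array([ 0.5774, -0.0281]), array([0.0795, 0.1093]), 79.26) 0.15865401725503464
16573
1494 [ 0.13570929  0.9907487   0.55308217 -0.22007884]
```

View pics/w1.png

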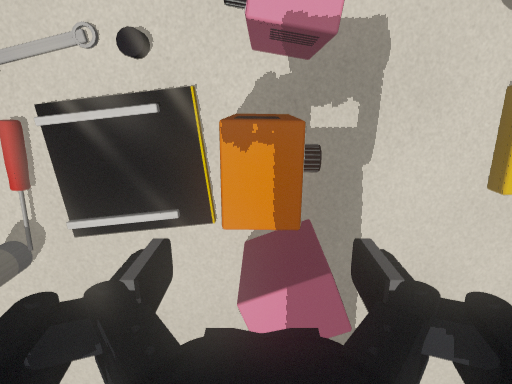

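The wrist view shows the orange top at (262,175), its cap at (312,157) on the right, and the pad at (130,160) with its yellow edge at x≈200. The pinks stay clear of the gripper.

Run:
```python
from h import *
im=pickle.load(open('pics/wrist.pkl','rb'));f=im['frame'];P=cloud(im);hsv=cv2.cvtColor(f,cv2.COLOR_RGB2HSV)
reg=np.zeros(f.shape[:2],bool);reg[80:240,180:222]=1
Y=reg&(hsv[...,0]>18)&(hsv[...,0]<35)&(hsv[...,1]>120)
v,u=np.nonzero(Y);q=np.array([ray(im,a,b,.012) for a,b in zip(u,v)])
print(len(q),rect(q[:,:2]),q.mean(0),cv2.boxPoints(cv2.minAreaRect(q[:,:2].astype(np.float32))).round(4).tolist())
reg=np.zeros(f.shape[:2],bool);reg[80:240,30:222]=1
D=((hsv[...,2]<60)&reg).astype(np.uint8);k,l,s,c=cv2.connectedComponentsWithStats(D);i=1+s[1:,4].argmax();v,u=np.nonzero(l==i)
q=np.array([ray(im,a,b,.012) for a,b in zip(u,v)]);print(s[i],rect(q[:,:2]))
W=(hsv[...,1]<50)&(hsv[...,2]>130)&reg
k,l,s,c=cv2.connectedComponentsWithStats(W.astype(np.uint8))
for i in range(1,k):
    if 500<s[i,4]<4000:
        v,u=np.nonzero(l==i);q=np.array([ray(im,a,b,.022) for a,b in zip(u,v)]);print('rail?',s[i],rect(q[:,:2]))
```

```text
551 (array([0.5846, 0.0551]), array([0.0058, 0.1978]), 86.12) [0.59057109 0.05470166 0.012     ] [[0.48570001125335693, 0.05889999866485596], [0.6830000281333923, 0.04560000076889992], [0.6833999752998352, 0.05130000039935112], [0.4860999882221222, 0.06469999998807907]]
[   41    90   162   129 13794] (array([0.5969, 0.1655]), array([0.2146, 0.1877]), 86.15)
```

Call:
{"method": "send_rows", "body": {
  "rows": [
    [8.54,[0,0,3],0.8],
    [8.54,[0,0,4],0],
    [8.54,[0,0,4],0],
    [8.54,[0,0,2],0],
    [8.54,[0,0,0.6],0],
    [8.54,[0,0,0.5],0]
  ]
}}

```text
t: 3.28
tool_pos: [0.5786, -0.029, 0.1617]
tool_rot: [3.127, -0.298, 0.004]
contact_force: [0.2, 1.0, 0.6]
opening: 0.0853
grip_force: 0.0
```

Call:
{"method": "send_rows", "body": {
  "rows": [
    [8.54,[0,0,0.4],0],
    [8.54,[0,0,0.4],0]
  ]
}}

```text
t: 3.52
tool_pos: [0.5783, -0.0289, 0.1533]
tool_rot: [3.127, -0.299, 0.003]
contact_force: [0.3, 0.2, -0.2]
opening: 0.0853
grip_force: 0.0
```

Call:
{"method": "send_rows", "body": {
  "rows": [
    [8.54,[0,-0.06,0.4],0],
    [8.54,[0,0,0.4],0],
    [8.54,[0,0,0.3],0]
  ]
}}

```text
t: 3.9
tool_pos: [0.5776, -0.0282, 0.141]
tool_rot: [3.127, -0.299, -0.0]
contact_force: [0.4, -0.8, -1.1]
opening: 0.0852
grip_force: 0.0
```

Call:
{"method": "send_rows", "body": {
  "rows": [
    [8.54,[0,0,0.5],0],
    [8.54,[0,0,0.5],0],
    [8.54,[0,0,0.5],0],
    [8.54,[0,0,0.5],0]
  ]
}}

```text
t: 4.4
tool_pos: [0.5777, -0.0282, 0.1209]
tool_rot: [-3.127, 0.299, 0.0]
contact_force: [-0.4, -0.5, 1.0]
opening: 0.0854
grip_force: 0.0
```

Run:
```python
from h import *
a=grab('side')['frame'][110:230,200:400];b=grab('scene')['frame'][90:240,160:360]
cv2.imwrite('pics/d.png',np.hstack([cv2.resize(a,(500,300),interpolation=2),cv2.resize(b,(300,300))])[:,:,::-1])
print(ctrl.get_obs()['contact_force'])
```

```text
[-0.64303992 -0.30344362 -0.37040352]
```

View pics/d.png

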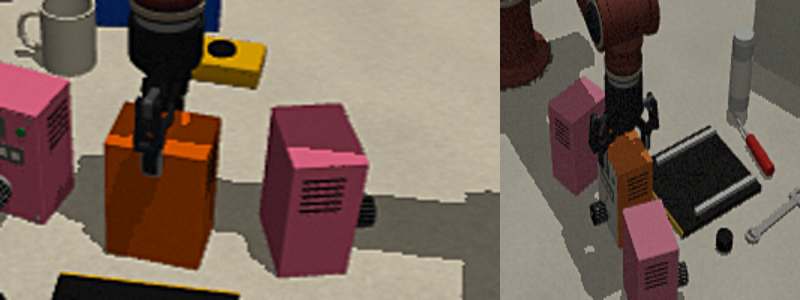

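The fingers straddle the unit front and back (finger at (152,160) in the left crop). Lowering a little and closing.

Call:
{"method": "send_rows", "body": {
  "rows": [
    [8.54,[0,0,0.4],0],
    [8.54,[0,0,0.4],0],
    [7.6,[0,0,0],0],
    [7.6,[0,0,0],0],
    [7.6,[0,0,0],0],
    [7.6,[0,0,0],0]
  ],
  "newtons": 30
}}

```text
t: 5.25
tool_pos: [0.5774, -0.0282, 0.1127]
tool_rot: [3.127, -0.299, -0.001]
contact_force: [1.4, -0.0, -6.7]
opening: 0.0798
grip_force: 40.0
```

Call:
{"method": "send_rows", "body": {
  "rows": [
    [7.6,[0,0,0.05],-1.7],
    [7.6,[0,0,0],-1.7],
    [7.6,[0,0,0],-1.7],
    [7.6,[0,0,0],-1.8],
    [7.6,[0.04,-0.6,0],0],
    [7.6,[0.04,-0.6,0],0],
    [7.6,[0.04,-0.6,0],0],
    [7.6,[0.04,-0.6,0],0],
    [7.6,[0,-0.6,0],0],
    [7.6,[0,0,0],0]
  ]
}}

```text
t: 6.5
tool_pos: [0.5815, 0.0029, 0.1127]
tool_rot: [-3.138, 0.11, -0.0]
contact_force: [1.6, 1.4, -5.0]
opening: 0.0795
grip_force: 41.2
```

```bash
cat > m.py <<'E'
from h import *
import sys
im=grab('side');f=im['frame'];P=cloud(im);hsv=cv2.cvtColor(f,cv2.COLOR_RGB2HSV);near=(P[...,0]>.45)&(P[...,0]<.72)&(P[...,1]>-.1)&(P[...,1]<.35)
O=(hsv[...,0]>5)&(hsv[...,0]<18)&(hsv[...,1]>150)&near
F=O&(P[...,2]>.02)&(P[...,2]<.10)   # front face
q=P[F];l=cv2.fitLine(q[:,:2].astype(np.float32),cv2.DIST_HUBER,0,.001,.001).ravel();print('face',F.sum(),'tilt',-l[1]/l[0],'y at .585',l[3]+(.585-l[2])*l[1]/l[0],'x range',np.percentile(q[:,0],[1,99]))
T=O&(abs(P[...,2]-.16)<.006);print('top',rect(P[T][:,:2]) if T.sum()>50 else '')
Y=near&(hsv[...,0]>18)&(hsv[...,0]<35)&(hsv[...,1]>120)&(abs(P[...,2]-.01)<.008)
v,u=np.nonzero(Y);q=np.array([ray(im,a,b,.012) for a,b in zip(u,v)])
if len(q)>20:
    l=cv2.fitLine(q[:,:2].astype(np.float32),cv2.DIST_HUBER,0,.001,.001).ravel();print('yellow',len(q),'tilt',-l[1]/l[0],'y at .585',l[3]+(.585-l[2])*l[1]/l[0])
o,p,M=pose();print(o['t'],p,M[:,0].round(4),o['contact_force'].round(1),o['wrist_torque'].round(2))
E
python3 m.py
```

```text
face 899 tilt 0.06779964 y at .585 0.04363315 x range [0.52907434 0.63825149]
top (array([0.5818, 0.0074]), array([0.0843, 0.1092]), 86.8)
yellow 94 tilt 0.07429239 y at .585 0.057710826
6.55 [0.5814738  0.00280388 0.11272995] [ 0.9976 -0.07   -0.    ] [ 0.8  3.1 -3.9] [ 0.47 -0.06 -0.01]
```

Call:
{"method": "send_rows", "body": {
  "rows": [
    [7.6,[0,-0.3,0],0],
    [7.6,[0,-0.3,0],0],
    [7.6,[0,-0.15,0],0],
    [7.6,[0,0,0],0]
  ]
}}

```text
t: 7.05
tool_pos: [0.582, 0.0094, 0.1127]
tool_rot: [-3.139, 0.11, -0.0]
contact_force: [-0.3, -1.2, -5.3]
opening: 0.0795
grip_force: 41.1
```

Call:
{"method": "send_rows", "body": {
  "rows": [
    [7.6,[0,-0.1,0],0],
    [7.6,[0,-0.1,0],0],
    [7.6,[0,0,0],0]
  ]
}}

```text
t: 7.42
tool_pos: [0.5821, 0.0112, 0.1127]
tool_rot: [-3.139, 0.11, 0.0]
contact_force: [0.4, -1.5, -5.1]
opening: 0.0795
grip_force: 41.1
```

Call:
{"method": "send_rows", "body": {
  "rows": [
    [7.6,[0,-0.1,0.05],0],
    [7.6,[0,-0.1,0],0],
    [7.6,[0,0,0],0]
  ]
}}

```text
t: 7.8
tool_pos: [0.5826, 0.0132, 0.1127]
tool_rot: [-3.14, 0.11, -0.001]
contact_force: [0.6, -2.8, -2.0]
opening: 0.0796
grip_force: 41.4
```

```bash
python3 m.py
```

```text
face 907 tilt 0.06377021 y at .585 0.053869225 x range [0.52988406 0.63802678]
top (array([0.583, 0.016]), array([0.0856, 0.1095]), 88.04)
yellow 90 tilt 0.06669578 y at .585 0.057806935
7.85 [0.58262259 0.01313113 0.11269363] [ 9.975e-01 -7.020e-02  9.000e-04] [ 1.2 -2.4 -2.2] [-0.36 -0.    0.  ]
```

Call:
{"method": "send_rows", "body": {
  "rows": [
    [7.6,[0,-0.1,0],0],
    [7.6,[0,-0.05,0],0],
    [7.6,[0,0,0],0]
  ]
}}

```text
t: 8.22
tool_pos: [0.5827, 0.0145, 0.1127]
tool_rot: [3.139, -0.11, 0.001]
contact_force: [0.7, -3.2, -1.6]
opening: 0.079
grip_force: 41.5
```

Call:
{"method": "send_rows", "body": {
  "rows": [
    [7.6,[0,-0.1,0],0],
    [7.6,[0,-0.1,0],0],
    [7.6,[0,0,0],0]
  ]
}}

```text
t: 8.6
tool_pos: [0.5827, 0.0151, 0.1129]
tool_rot: [3.136, -0.11, 0.001]
contact_force: [-0.5, -7.8, -0.2]
opening: 0.0794
grip_force: 41.8
```

```bash
python3 m.py
```

```text
face 897 tilt 0.06515871 y at .585 0.05528813 x range [0.52964032 0.63931906]
top (array([0.5832, 0.0207]), array([0.0876, 0.1109]), 84.2)
yellow 89 tilt 0.07046066 y at .585 0.05759844
8.65 [0.5827166  0.0150427  0.11286141] [ 9.975e-01 -7.010e-02  7.000e-04] [-0.1 -6.9 -0.4] [-1.69  0.19  0.03]
```

Contact: the wrist force has built to about −7.8 N and the face tilt matches the edge. Ease off, let go, pause and check.

Call:
{"method": "send_rows", "body": {
  "rows": [
    [7.6,[0,0.08,0],0],
    [7.6,[0,0,0],0],
    [8.54,[0,0,0],0],
    [8.54,[0,0,0],0],
    [8.54,[0,0,0],0],
    [8.54,[0,0,0],0],
    [8.54,[0,0,0],0],
    [8.54,[0,0,0],0]
  ]
}}

```text
t: 9.65
tool_pos: [0.5824, 0.0158, 0.1123]
tool_rot: [-3.14, 0.11, -0.0]
contact_force: [0.4, -0.5, 0.4]
opening: 0.0854
grip_force: 0.0
```

```bash
python3 m.py
```

```text
face 904 tilt 0.05810793 y at .585 0.055176195 x range [0.52965405 0.63926094]
top (array([0.5831, 0.0177]), array([0.084 , 0.1099]), 86.01)
yellow 88 tilt 0.064145766 y at .585 0.05789053
9.7 [0.58241065 0.0158155  0.11227174] [ 9.975e-01 -7.020e-02 -1.000e-04] [ 0.  -0.6  0.5] [-0.03 -0.03  0.03]
```

Face and edge are flush, the unit is standing free, and it has paused. Now raise, turn 90° and go behind the panel.

Call:
{"method": "send_rows", "body": {
  "rows": [
    [8.54,[0,0,-1.5],0],
    [8.54,[0,0,-3],0],
    [8.54,[0,0,-4],0],
    [8.54,[0,0,-4],0],
    [8.54,[0,0,-1.5],0],
    [8.54,[0,2.5,0],0],
    [8.54,[0,3,0],0],
    [8.54,[0,2.7,0],0],
    [8.54,[0,0,0],0]
  ]
}}

```text
t: 10.82
tool_pos: [0.5761, -0.0673, 0.2514]
tool_rot: [-3.139, 0.114, 0.002]
contact_force: [-0.3, -0.3, 0.2]
opening: 0.0854
grip_force: 0.0
```

Call:
{"method": "send_rows", "body": {
  "rows": [
    [8.54,[0,0,0],-10],
    [8.54,[0,0,0],-10],
    [8.54,[0,0,0],-10],
    [8.54,[0,0,0],-10],
    [8.54,[0,0,0],-10],
    [8.54,[0,0,0],-10],
    [8.54,[0,0,0],-10],
    [8.54,[0,0,0],-10],
    [8.54,[0,0,0],-10],
    [8.54,[0,0,0],0]
  ]
}}

```text
t: 12.08
tool_pos: [0.5765, -0.0651, 0.2517]
tool_rot: [-2.299, -2.14, 0.0]
contact_force: [0.3, 1.6, 0.1]
opening: 0.0854
grip_force: 0.0
```

```bash
python3 m.py; python3 -c "
from h import *
print(pose()[0]['q'].round(2))"
```

```text
face 893 tilt 0.06554554 y at .585 0.055029538 x range [0.53059159 0.63892501]
top (array([0.583 , 0.0158]), array([0.0846, 0.1095]), 86.25)
yellow 85 tilt 0.067373976 y at .585 0.057828348
12.125 [ 0.5765207  -0.06524135  0.25186858] [7.230e-02 9.974e-01 4.000e-04] [ 0.  -0.6 -0.7] [-0.02 -0.02  0.05]
[-0.24 -0.06  1.7   0.    1.51 -0.17]
```

Call:
{"method": "send_rows", "body": {
  "rows": [
    [8.54,[0,0,3],0],
    [8.54,[0,0,4],0],
    [8.54,[0,0,3.5],0],
    [8.54,[0,0,1.7],0],
    [8.54,[0.8,0,0],0],
    [8.54,[0.6,0,0],0],
    [8.54,[0.5,0,0],0],
    [8.54,[0.4,0,0],0],
    [8.54,[0.4,0,0],0]
  ]
}}

```text
t: 13.25
tool_pos: [0.5789, -0.0388, 0.1309]
tool_rot: [2.298, 2.142, 0.001]
contact_force: [-0.3, -0.6, -0.2]
opening: 0.0853
grip_force: 0.0
```

Call:
{"method": "send_rows", "body": {
  "rows": [
    [8.54,[0.5,0,0],0],
    [8.54,[0.5,0,0],0],
    [8.54,[0.5,0,0],0],
    [8.54,[0.5,0,0],0]
  ]
}}

```text
t: 13.75
tool_pos: [0.5803, -0.019, 0.1307]
tool_rot: [2.298, 2.141, 0.0]
contact_force: [-0.6, -2.6, 3.0]
opening: 0.0853
grip_force: 2.1
```

Call:
{"method": "send_rows", "body": {
  "rows": [
    [8.54,[0.6,0,0],0],
    [8.54,[0.6,0,0],0],
    [8.54,[0.6,0,0],0],
    [8.54,[0,0,0],0]
  ]
}}

```text
t: 14.25
tool_pos: [0.5811, -0.0003, 0.1298]
tool_rot: [-2.297, -2.142, -0.001]
contact_force: [0.7, -2.2, 1.0]
opening: 0.0853
grip_force: 0.9
```

Run:
```python
from h import *
a=grab('side')['frame'][110:290,180:380];b=grab('scene')['frame'][90:240,160:360]
cv2.imwrite('pics/e.png',np.hstack([cv2.resize(a,(400,360),interpolation=2),cv2.resize(b,(400,360))])[:,:,::-1])
```

```text
(no output)
```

View pics/e.png

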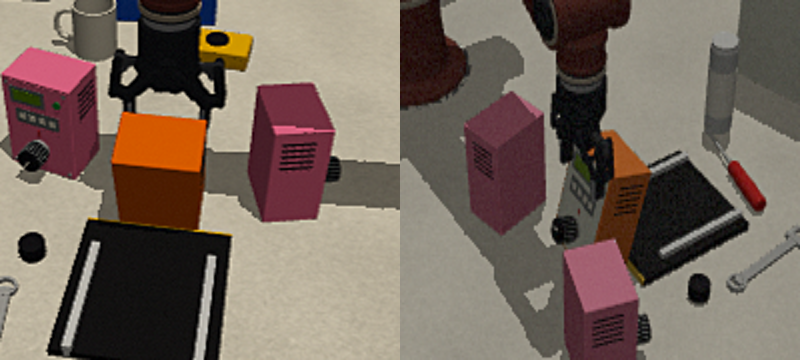

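The unit (left crop, (160,170)) is tipping squarely over the yellow edge, centred between the rails. Carry on.

Call:
{"method": "send_rows", "body": {
  "rows": [
    [8.54,[0.6,0,0],0],
    [8.54,[0.6,0,0],0],
    [8.54,[0.5,0,0],0],
    [8.54,[0.5,0,0],0],
    [8.54,[0.4,0,0],0]
  ]
}}

```text
t: 14.98
tool_pos: [0.583, 0.0254, 0.1301]
tool_rot: [-2.298, -2.142, -0.0]
contact_force: [-0.3, -0.7, 1.4]
opening: 0.0855
grip_force: 0.6
```

Call:
{"method": "send_rows", "body": {
  "rows": [
    [8.54,[0.4,0,0],0],
    [8.54,[0.4,0,0],0],
    [8.54,[0.4,0,0],0]
  ]
}}

```text
t: 15.35
tool_pos: [0.5837, 0.0371, 0.1299]
tool_rot: [-2.298, -2.142, 0.0]
contact_force: [-0.3, 0.1, 0.7]
opening: 0.0855
grip_force: 0.0
```

Call:
{"method": "send_rows", "body": {
  "rows": [
    [8.54,[0,0,0],0],
    [8.54,[0,0,0],0],
    [8.54,[0,0,0],0],
    [8.54,[0,0,0],0],
    [8.54,[0,0,-2],0],
    [8.54,[0,0,-4],0],
    [8.54,[0,0,-4],0],
    [8.54,[0,0,-2],0],
    [8.54,[-1.5,0,0],0],
    [8.54,[0,0,0],0]
  ]
}}

```text
t: 16.6
tool_pos: [0.582, 0.0207, 0.2485]
tool_rot: [-2.298, -2.139, 0.003]
contact_force: [0.2, -0.4, -0.1]
opening: 0.0851
grip_force: 0.0
```

```bash
cat > n.py <<'E'
from h import *
import sys
im=grab('wrist',sys.argv[1]);f=im['frame'];P=cloud(im);hsv=cv2.cvtColor(f,cv2.COLOR_RGB2HSV)
near=(P[...,0]>.48)&(P[...,0]<.70)&(P[...,1]>.0)&(P[...,1]<.32)&(im['range_z']>0)
q=P[near&(abs(P[...,2]-.092)<.012)];print('panel',len(q),rect(q[:,:2]));A=np.c_[q[:,:2],np.ones(len(q))];print(np.linalg.lstsq(A,q[:,2],rcond=None)[0],q.mean(0))
q=P[near&(abs(P[...,2]-.128)<.006)];print('cap',len(q),rect(q[:,:2]),cv2.minEnclosingCircle(q[:,:2].astype(np.float32)),q[:,2].mean())
o,p,M=pose();print(o['t'],p,M[:,0].round(4),o['q'].round(2),o['wrist_torque'].round(2))
E
python3 n.py w2
```

```text
panel 17941 (array([0.5887, 0.103 ]), array([0.1487, 0.1104]), 86.12)
[2.69804278e-05 5.56746960e-03 9.08844539e-02] [0.58898707 0.11132074 0.09152012]
cap 1412 (array([0.5866, 0.0739]), array([0.036 , 0.0362]), 74.0) ((0.5864832401275635, 0.07384634017944336), 0.018803639337420464) 0.12667899597036714
16.65 [0.58180955 0.02112634 0.2479661 ] [7.140e-02 9.974e-01 2.000e-04] [-0.09 -0.06  1.69  0.    1.51 -0.02] [0.02 0.   0.01]
```

View pics/w2.png

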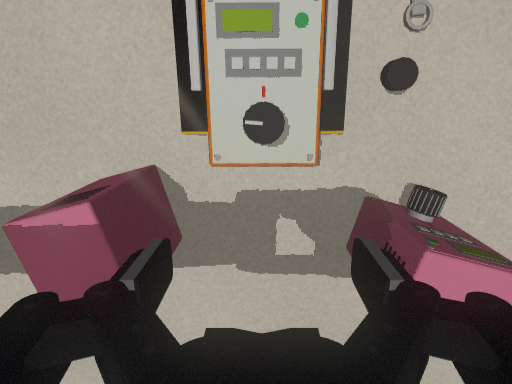

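The unit lies flat on its back between the rails, square to the pad (86.1°). The cap is at (265,123) with its white line pointing left, and the red mark is above at (263,92), so about 90° clockwise remains.

Call:
{"method": "send_rows", "body": {
  "rows": [
    [8.54,[2,0.05,0],0],
    [8.54,[2,0.05,1.5],0],
    [8.54,[1.3,0,3],0],
    [8.54,[0,0,4],0],
    [8.54,[0,0,3],0],
    [8.54,[0,0,1.7],0],
    [8.54,[0,0,1],0],
    [8.54,[0,0,0.5],0],
    [8.54,[0,0,0],0]
  ]
}}

```text
t: 17.77
tool_pos: [0.5881, 0.0746, 0.1039]
tool_rot: [2.298, 2.142, 0.001]
contact_force: [-0.5, 0.1, 0.9]
opening: 0.0853
grip_force: 0.0
```

Call:
{"method": "send_rows", "body": {
  "rows": [
    [5,[0,0,0],0],
    [5,[0,0,0],0],
    [3,[0,0,0],0],
    [3,[0,0,0],0],
    [3,[0,0,0],0],
    [3,[0,0,0],0]
  ],
  "newtons": 20
}}

```text
t: 18.52
tool_pos: [0.5872, 0.0746, 0.1038]
tool_rot: [-2.298, -2.142, 0.001]
contact_force: [-4.6, 0.1, 4.8]
opening: 0.0354
grip_force: 20.6
```

Run:
```python
from h import *
im=pickle.load(open('pics/wrist.pkl','rb'));f=im['frame'];hsv=cv2.cvtColor(f,cv2.COLOR_RGB2HSV)
v,u=np.nonzero((hsv[100:145,243:288,2]>140));
P=np.array([ray(im,a+243,b+100,.128)[:2] for a,b in zip(u,v) if (a-22)**2+(b-23)**2<19**2]);c=np.array([.5866,.0739])
d=P.mean(0)-c;print(len(P),d,np.degrees(np.arctan2(d[1],d[0])))
M=(hsv[80:100,255:272,1]>120)&((hsv[80:100,255:272,0]<8)|(hsv[80:100,255:272,0]>172));v,u=np.nonzero(M);P=np.array([ray(im,a+255,b+80,.092)[:2] for a,b in zip(u,v)]);d=P.mean(0)-c;print(len(P),d,np.degrees(np.arctan2(d[1],d[0])))
o=ctrl.get_obs();print(o['wrist_torque'],o['q'])
```

```text
54 [-0.00760611  0.00116052] 171.32484613643228
33 [0.0016384  0.02726153] 86.5607068942763
[-0.02183153  0.74688289 -0.07337708] [ 6.65177400e-04  8.70999226e-02  1.79787037e+00 -1.08427962e-04
  1.25757413e+00  7.09384337e-02]
```

Call:
{"method": "send_rows", "body": {
  "rows": [
    [3,[0,-0.06,0],0],
    [3,[0,0,0],8],
    [3,[0,0,0],8],
    [3,[0,0,0],8],
    [3,[0,0,0],8],
    [3,[0,0,0],8],
    [3,[0,0,0],8],
    [3,[0,0,0],8],
    [3,[0,0,0],8],
    [3,[0,0,0],8]
  ]
}}

```text
t: 19.77
tool_pos: [0.5881, 0.0738, 0.1038]
tool_rot: [3.117, 0.375, 0.004]
contact_force: [-0.4, -3.0, 2.1]
opening: 0.0354
grip_force: 20.4
```

```bash
cat > t.py <<'E'
from h import *
o,p,M=pose();print(o['t'],p.round(4),np.degrees(np.arctan2(M[1,0],M[0,0])).round(2),o['contact_force'].round(1),o['wrist_torque'].round(3),o['q'][5],o['grip_force'],o['opening'])
E
python3 t.py
```

```text
19.775 [0.5881 0.0738 0.1038] 13.73 [-0.4 -3.   2.1] [-0.495  0.016  0.028] 1.331978462483653 20.350830852985382 0.03539853156040187
```

Call:
{"method": "send_rows", "body": {
  "rows": [
    [3,[0,0,0],4],
    [3,[0,0,0],4],
    [3,[0,0,0],0]
  ]
}}

```text
t: 20.15
tool_pos: [0.5881, 0.0737, 0.1038]
tool_rot: [3.135, 0.165, 0.004]
contact_force: [1.5, -4.6, 1.5]
opening: 0.0351
grip_force: 20.4
```

```bash
python3 t.py
```

```text
20.15 [0.5881 0.0737 0.1038] 6.01 [ 1.5 -4.6  1.5] [-0.78  -0.212 -0.04 ] 1.4664834628879666 20.389444828033447 0.03505274359502232
```

Call:
{"method": "send_rows", "body": {
  "rows": [
    [3,[0,0,0],2],
    [3,[0,0,0],0]
  ]
}}

```text
t: 20.4
tool_pos: [0.5881, 0.0737, 0.1038]
tool_rot: [3.138, 0.108, 0.004]
contact_force: [1.5, -5.6, 3.1]
opening: 0.0353
grip_force: 20.4
```

```bash
python3 t.py
```

```text
20.4 [0.5881 0.0737 0.1038] 3.94 [ 1.5 -5.6  3.1] [-0.964 -0.342 -0.015] 1.502552092929239 20.400470495224 0.035342637048530245
```

Call:
{"method": "send_rows", "body": {
  "rows": [
    [3,[0,0.1,0],2],
    [3,[0,0,0],2],
    [3,[0,0,0],0]
  ]
}}

```text
t: 20.78
tool_pos: [0.5877, 0.0736, 0.1038]
tool_rot: [3.141, -0.001, 0.003]
contact_force: [4.1, -3.2, 2.6]
opening: 0.0352
grip_force: 20.4
```

```bash
python3 t.py
```

```text
20.775 [0.5877 0.0736 0.1038] -0.02 [ 4.1 -3.2  2.6] [-0.608 -0.609  0.188] 1.5703139714597847 20.43573796749115 0.035155294390783805
```

Call:
{"method": "send_rows", "body": {
  "rows": [
    [3,[0,0.05,0],2],
    [3,[0,0,0],0]
  ]
}}

```text
t: 21.02
tool_pos: [0.5868, 0.0737, 0.1038]
tool_rot: [-3.14, 0.056, 0.001]
contact_force: [0.7, -0.5, 5.9]
opening: 0.0354
grip_force: 20.7
```

```bash
python3 t.py
```

```text
21.025 [0.5868 0.0737 0.1038] -2.06 [ 0.7 -0.5  5.9] [-0.331 -0.039  0.357] 1.6050982928957507 20.667655169963837 0.03543616859881053
```

Torque about the axis jumped to 0.36 N m after about 88°, so the cap is at the stop. Let go and look.

Call:
{"method": "send_rows", "body": {
  "rows": [
    [5,[0,0,0],0],
    [8.54,[0,0,0],0],
    [8.54,[0,0,0],0],
    [8.54,[0,0,-2],0],
    [8.54,[0,0,-4],0],
    [8.54,[0,0,-4],0],
    [8.54,[0,0,-4.5],0],
    [8.54,[-3,0,0],0],
    [8.54,[0,0,0],0]
  ]
}}

```text
t: 22.15
tool_pos: [0.5567, 0.0744, 0.2507]
tool_rot: [-3.141, 0.055, -0.005]
contact_force: [-0.5, -0.1, -1.4]
opening: 0.0856
grip_force: 0.0
```

```bash
python3 n.py w3
```

```text
panel 16245 (array([0.5886, 0.109 ]), array([0.1603, 0.1104]), 83.99)
[-0.00142691  0.00380523  0.09189949] [0.59273051 0.11146857 0.09147788]
cap 1301 (array([0.5855, 0.0739]), array([0.0363, 0.0362]), 87.08) ((0.5850800275802612, 0.07416921108961105), 0.018678555265069008) 0.12663549145456013
22.2 [0.55705641 0.07429655 0.24973182] [ 0.9994 -0.0352  0.0022] [ 0.   -0.11  1.74  0.    1.51  1.61] [-0.03 -0.04  0.02]
```

View pics/w3.png

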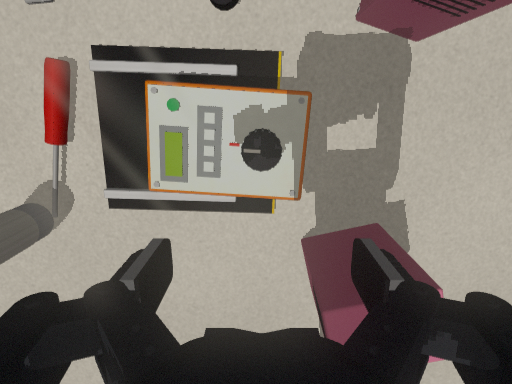

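Run:
```python
from h import *
im=pickle.load(open('pics/wrist.pkl','rb'));f=im['frame'];P=cloud(im);hsv=cv2.cvtColor(f,cv2.COLOR_RGB2HSV)
v,u=np.nonzero(abs(P[...,2]-.127)<.005);k=(u>235)&(u<290)&(v>120)&(v<180);q=np.array([ray(im,a,b,.128)[:2] for a,b in zip(u[k],v[k])]);c=np.array(cv2.minEnclosingCircle(q.astype(np.float32))[0]);print('c',c)
v,u=np.nonzero((hsv[...,2]>110)&(hsv[...,1]<70));k=(u-262)**2+(v-150)**2<18**2
q=np.array([ray(im,a,b,.128)[:2] for a,b in zip(u[k],v[k])]);d=q.mean(0)-c;l=cv2.fitLine(q.astype(np.float32),2,0,.001,.001).ravel()
print('line',len(q),d,np.degrees(np.arctan2(d[1],d[0])),np.degrees(np.arctan2(l[1],l[0])))
M=(hsv[...,1]>120)&((hsv[...,0]<8)|(hsv[...,0]>172));v,u=np.nonzero(M);k=(abs(u-234)<12)&(abs(v-144)<8)
q=np.array([ray(im,a,b,.092)[:2] for a,b in zip(u[k],v[k])]);d=q.mean(0)-c;print('mark',len(q),d,np.degrees(np.arctan2(d[1],d[0])))
# unit outline edges: orange pixels on panel plane -> rect
O=(hsv[...,0]>5)&(hsv[...,0]<18)&(hsv[...,1]>130)&(abs(P[...,2]-.092)<.01);O[:60]=0;v,u=np.nonzero(O);k=(u>130)&(u<330)&(v<215)
q=np.array([ray(im,a,b,.092)[:2] for a,b in zip(u[k],v[k])]);print('unit',len(q),rect(q))
```

```text
c [0.58551466 0.07407814]
line 45 [0.00072095 0.00805099] 84.88292831049122 83.27047
mark 25 [0.00269823 0.02690387] 84.2728752999112
unit 1495 (array([0.5894, 0.1086]), array([0.1576, 0.1082]), 84.09)
```

The line (about 84°) agrees with the red mark (84.3°), so the cap is tight. The unit swung 2° off square, so I'll nudge its near end back with shut fingers.

Call:
{"method": "send_rows", "body": {
  "rows": [
    [0,[-2.6,1.8,0],0],
    [0,[-2.5,1.8,0],0],
    [0,[0,0,0],0],
    [0,[0,0,0],0],
    [0,[0,0,4],0],
    [0,[0,0,5],0],
    [0,[0,0,5],0],
    [0,[0,0,3],0],
    [0,[0,0,1.5],0],
    [0,[0,0,0],0]
  ]
}}

```text
t: 23.45
tool_pos: [0.5047, 0.0402, 0.0626]
tool_rot: [-3.141, 0.055, 0.003]
contact_force: [-0.1, 0.3, -0.0]
opening: 0.0001
grip_force: 0.0
```

Call:
{"method": "send_rows", "body": {
  "rows": [
    [0,[0.4,0,0],0],
    [0,[0.4,0,0],0],
    [0,[0.2,0,0],0],
    [0,[0.2,0,0],0],
    [0,[0,0,0],0]
  ]
}}

```text
t: 24.08
tool_pos: [0.5157, 0.0395, 0.0634]
tool_rot: [3.141, -0.055, -0.005]
contact_force: [-4.7, 0.1, 3.9]
opening: 0.0003
grip_force: 2.7
```

```bash
cat > s.py <<'E'
from h import *
im=grab('side');f=im['frame'];P=cloud(im);hsv=cv2.cvtColor(f,cv2.COLOR_RGB2HSV)
N=(P[...,0]>.5)&(P[...,0]<.68)&(P[...,1]>.0)&(P[...,1]<.23)&(abs(P[...,2]-.091)<.006)
q=P[N];print('panel',N.sum(),rect(q[:,:2]))
# end face (unit top) line
E=(hsv[...,0]>5)&(hsv[...,0]<18)&(hsv[...,1]>150)&(P[...,1]>.15)&(P[...,1]<.22)&(P[...,2]>.02)&(P[...,2]<.085)&(P[...,0]>.5)&(P[...,0]<.7)
l=cv2.fitLine(P[E][:,:2].astype(np.float32),2,0,.001,.001).ravel();print('end tilt',E.sum(),-l[1]/l[0])
E
python3 s.py; python3 t.py
```

```text
panel 1866 (array([0.5787, 0.1124]), array([0.1609, 0.1314]), 83.64)
end tilt 817 0.06444105
24.125 [0.5157 0.0395 0.0634] -2.02 [-6.  -0.4  4.2] [-0.083  0.864 -0.038] 1.5390140237186714 2.740560524398461 4.935150502208362e-05
```

Call:
{"method": "send_rows", "body": {
  "rows": [
    [0,[-0.5,0,0],0],
    [0,[-0.6,0,0],0],
    [0,[0,0,-3],0],
    [0,[0,0,-5],0],
    [0,[0,0,-5],0],
    [0,[0,0,-5],0],
    [0,[2.5,-1.8,0],0],
    [0,[0,0,0],0]
  ]
}}

```text
t: 25.12
tool_pos: [0.5322, 0.0576, 0.2441]
tool_rot: [-3.141, 0.054, -0.002]
contact_force: [-0.6, -0.9, -0.7]
opening: 0.0002
grip_force: 0.0
```

```bash
python3 s.py; python3 n.py w4
python3 - <<'E'
from h import *
im=pickle.load(open('pics/wrist.pkl','rb'));P=cloud(im);f=im['frame'];hsv=cv2.cvtColor(f,cv2.COLOR_RGB2HSV)
k=(hsv[...,0]>18)&(hsv[...,0]<35)&(hsv[...,1]>120)&(abs(P[...,2]-.01)<.008)&(P[...,1]>.03)&(P[...,1]<.08)
q=P[k][:,:2];l=cv2.fitLine(q.astype(np.float32),2,0,.001,.001).ravel();print('yellow',k.sum(),-l[1]/l[0],90-np.degrees(-l[1]/l[0]))
E
```

```text
panel 1855 (array([0.5893, 0.1102]), array([0.1643, 0.1102]), 83.94)
end tilt 811 0.06693337
panel 18385 (array([0.5887, 0.1088]), array([0.1598, 0.1104]), 84.05)
[-0.00138743  0.00393029  0.09188372] [0.59245644 0.11103287 0.09149812]
cap 1475 (array([0.5851, 0.0742]), array([0.0357, 0.0364]), 4.97) ((0.5852146744728088, 0.07416576892137527), 0.018745137378573418) 0.12666543591201584
25.225 [0.53072833 0.05705721 0.24246208] [ 0.9994 -0.035  -0.0016] [-0.03 -0.17  1.81 -0.    1.51  1.57] [-0.05 -0.   -0.  ]
yellow 153 0.06728088 86.14509
```

The unit hasn't moved (still 84.05° against 86.15°), so push farther.

Call:
{"method": "send_rows", "body": {
  "rows": [
    [0,[-2.5,1.8,0],0],
    [0,[0,0,5],0],
    [0,[0,0,5],0],
    [0,[0,0,5],0],
    [0,[0,0,3],0],
    [0,[0.5,0,0],0],
    [0,[0.5,0,0],0],
    [0,[0.3,0,0],0],
    [0,[0.2,0,0],0],
    [0,[0,0,0],0]
  ]
}}

```text
t: 26.48
tool_pos: [0.5204, 0.0385, 0.0648]
tool_rot: [3.139, -0.055, -0.003]
contact_force: [-7.1, -3.4, 3.4]
opening: 0.0
grip_force: 3.6
```

Call:
{"method": "send_rows", "body": {
  "rows": [
    [0,[0.2,0,0],0],
    [0,[0.1,0,0],0],
    [0,[0,0,0],0]
  ]
}}

```text
t: 26.85
tool_pos: [0.5233, 0.0382, 0.0647]
tool_rot: [3.139, -0.055, -0.003]
contact_force: [-7.3, -4.3, 3.7]
opening: -0.0002
grip_force: 3.5
```

Call:
{"method": "send_rows", "body": {
  "rows": [
    [0,[-0.6,0,0],0],
    [0,[-0.8,0,0],0],
    [0,[0,0,-3],0],
    [0,[0,0,-5],0],
    [0,[0,0,-5],0],
    [0,[0,0,-5],0],
    [0,[2.5,-1.8,0],0],
    [0,[0,0,0],0]
  ]
}}

```text
t: 27.85
tool_pos: [0.5364, 0.0577, 0.2447]
tool_rot: [-3.141, 0.053, -0.004]
contact_force: [-0.2, -0.3, 0.1]
opening: -0.0001
grip_force: 0.0
```

```bash
python3 n.py w5
```

```text
panel 18018 (array([0.5923, 0.109 ]), array([0.1596, 0.1103]), 87.12)
[-0.00150389  0.00387493  0.09195192] [0.59573341 0.11113624 0.09148664]
cap 1469 (array([0.5905, 0.074 ]), array([0.0365, 0.0365]), 45.16) ((0.5905816555023193, 0.07424398511648178), 0.018689675256609917) 0.12666815455265173
27.9 [0.5353669  0.05731076 0.24357319] [ 9.994e-01 -3.430e-02  2.000e-04] [-0.03 -0.16  1.8   0.    1.5   1.57] [ 0.01 -0.03  0.01]
```

Run:
```python
from h import *
a=cv2.imread('pics/w5.png');b=grab('side')['frame'][:,:,::-1]
cv2.imwrite('pics/f.png',np.hstack([cv2.resize(a,(400,300)),cv2.resize(b,(400,300))]))
```

```text
(no output)
```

View pics/f.png

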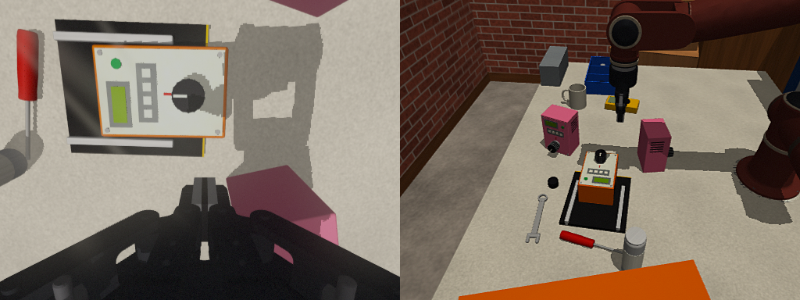

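The unit lies flat and square between the rails, the cap's line (180,95) meets the red mark (168,94), and the other things have not moved. Handing in.

```bash
python3 -c "
from station import ctrl
print(ctrl.finish_job())"
```

```text
the job is handed in; nothing more can be done
None
```

I've handed the job in: the unit was slid up to the yellow edge, paused there and tipped onto its back, and now lies flat between the rails, about 1° off square after a small corrective nudge; the cap is tight at its red mark, and nothing else looks moved.

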